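# Offer the flap up to the label press hinge and hold it

### The job

The flap of the small label press is off its hinge. Take the loose flap with the single knuckle by its upright rib and bring it gently to the press so that its knuckle sits midway between the press's two knuckles and all three holes line up for the pin, the flap level and sticking out on the side away from the paper tray. Finish while holding it still there, in the air and not leaning on the press; do not let go, and leave the other flap, the pin and the jar alone.

Things in the scene. Friction and masses are not known exactly. Their poses are not given: they have to be found in the camera images.
- press: fixed label press: aluminium plate 176 x 150 x 14 mm (x -14 to 162) on a green mat 230 x 200, grey paper tray on it (x 35 to 155, walls up to z 28). Origin on the table below the middle of the hinge bore; x points from hinge to tray, y along the bore. Two steel knuckles, 24 mm outside, 20 wide, at y +-28 on 22 x 20 mm posts: a 36 mm gap, open from above and from -x, clear down to z 14
- press_bore (a point): middle of the press's 13 mm hinge bore, midway between its two knuckles, 50 mm above the table; axes as the press. The hinged-up flap's x points the same way as the press's x, so that its plate lies on the press's -x side
- flap: loose flap with ONE knuckle, 0.25 kg, lying flat: aluminium plate x -60 to 47, y +-50, 5 mm thick. Origin on its underside below the middle of the rib, near its balance point; x points to the knuckle, z up. Grey upright rib 50 (x) x 18 (y) mm, top at z 45: the grip, pinched across y from above. Knuckle 24 mm outside, 30 wide, at x 65, on a neck 30 mm wide
- flap_bore (a point): middle of the flap's 13 mm knuckle bore (65, 0, 12 mm in the flap's frame); bore along y; axes as the flap
- other_flap: another loose flap, same plate and rib, but with TWO knuckles 20 mm wide at y +-28 mm: it does not fit this press. Leave it. Origin as for the flap
- hinge_pin: steel hinge pin, 8 mm thick, about 95 mm long, lying in a fixed grey tray; leave it. Origin at its middle underside
- pin_tray: low grey tray 70 x 130 x 18 mm, fixed, holding the pin. Origin at the centre of its underside
- jar: closed white plastic jar, 68 mm across, 85 mm tall, standing; leave it. Origin at the centre of its underside
Mind the look-alikes: they are no part of the job. Leave any black, pink or yellow look-alike of the flap alone.

How it is judged:
On the way:
1. the flap is held in the fingers, its underside more than 20 mm above the table (height (world z) of flap above 0.02 m and contact force between the fingers and flap above 2 N), for 0.2 s.
At the end, for the whole second after the job is handed in: Flap bore within 3 mm of the press bore axis fore-and-aft and in height, within 4 mm of midway between the knuckles, parallel within 0.06 rad; flap level within 0.15 rad, on the side away from the tray, still, gripped (over 2 N), touching the press with under 2 N (x of flap_bore in the frame of press_bore between -0.003 and 0.003 m and z of flap_bore in the frame of press_bore between -0.003 and 0.003 m and y of flap_bore in the frame of press_bore between -0.004 and 0.004 m and angle between the y axis of flap_bore and the y axis of press_bore, either way round below 0.06 rad and angle between flap's own z axis and vertical below 0.15 rad and x of flap in the frame of press below -0.04 m and contact force between the fingers and flap above 2 N and contact force between flap and press below 2 N and linear speed of flap below 0.02 m/s and angular speed of flap below 0.15 rad/s); the arm keeps its last pose, push and grip.
It fails at once if the flap is rammed into the press (over 25 N) (contact force between flap and press above 25 N).
It fails at once if the other flap, the pin or the jar is moved by more than 20 mm (distance of any of other_flap, hinge_pin, jar from where it was at the start of the episode above 0.02 m).
It also fails if it takes over 38 s, if anything falls off the work surface, if the arm or the gripper's body presses on something with over 40 N, if the wrist force passes 120 N, or if a joint passes its speed limit or range.

### The arm

A 6-joint arm with a two-finger parallel gripper is mounted at the origin on the work surface. World frame = base frame: x ahead of the robot, y to its left, z up, the work surface at z = 0. Lengths are in m, angles in rad, forces in N, time in s.
With the tool pointing down it reaches from about 0.425 to 0.95 m from the base axis. Payload 3.5 kg.
Tool frame: the origin (TCP) lies between the finger pads; the fingertips stand 19 mm ahead of it and the grasp point (between the pads) is the TCP; z points along the fingers, y is the line along which they close (so a half turn about z gives the same grasp; the last joint's range is limited). The gripper opens to 85 mm and grips with 20 to 120 N. Pads are 22 mm wide; open, the fingers measure 114 mm over their backs; the gripper's body (76 mm by 85 mm) begins 54 mm behind the grasp point. The pads swing forward as they close: fully open they stand 13 mm farther back than shut.
Start: joints at [-0.15, 0.286, 1.577, -0, 1.279, -0.15], TCP at [0.675, 0, 0.25] pointing down, gripper open.
Joint ranges: [-2.77, 2.77], [-0.9, 2.22], [0.21, 2.48], [-1.53, 4.67], [0.24, 2.81], [-2.84, 2.84]. Speed limits (rad/s): [2.79, 2.79, 3.14, 3.14, 3.14, 3.14].

### API

Orientations are given as a unit quaternion [x, y, z, w].
In Python, from plant import get_state, cams, ctrl gives the robot as it stands. The module is installed in compiled form; this text tells all that it offers.
- The arm moves only by the tool jog_arm, never from a script. Its argument "deltas" is text: rows parted by semicolons, each of 6 numbers parted by spaces: the shift along the world's x, y, z normalised to -1 to 1, where 1 is 0.02 m, then the turn, a rotation vector about the world's x, y, z normalised to -1 to 1, where 1 is 0.1 rad. In form: x y z ax ay az; .... A call has 1 to 20 rows; each row shifts and turns the commanded pose from where the row before left it; what a row does not reach is not made up. A row lasts 1/8 s, in which the tool goes at most 62.5 mm and 10.7 degrees, less where a joint would pass 70% of its speed; a pose out of reach is approached as far as the arm can. A call with a number of a shift or a turn outside -1 to 1 is refused whole. A call with a gripper value outside its range is refused whole. "gripper" is the opening, from 0 (shut) to 1 (fully open), set as the call begins (left out, the last holds). The fingers move at their own pace and stop on an object; "squeeze" is the grip in N (left out, the last holds). Time passes only in rows, so rows that do not move let the fingers close. It gives the time, the measured TCP pose, the force, the opening and the grip force at its end, in the units of the state.
- get_state(): the state, without advancing time (a new reading comes with each control period).
- cams.read_camera(name): name is "scene" or "side" or "wrist"; returns a dict with "color" (420x560x3 uint8, blue, green, red), "vfov" (degrees; the focal length in pixels is half the picture's height over the tangent of half this angle, whatever the lens; pixels are square), "cx", "cy" (the principal point, pixels), "rvec" (rotation vector, rad) and "tvec" (3), from world to camera coordinates, as OpenCV has them. Camera axes: x right, y down, z forward; pixel columns grow to the right and rows downward; lengths in m; the calibration is good to about 2 mm. A picture is of the moment at which its call begins. There is no depth.
- ctrl.sign_off(): hands the job in; it is judged then, once.
The state is a dict: "time": time; "qpos": joint angles; "dq": joint speeds; "joint_efforts": joint torques, N m; "eef_pos": TCP position; "tcp_rot": TCP orientation; "contact_force": force on the tool from outside, world axes, zero at the start; "wrist_torque": the same for the moment, N m; "opening": opening from 0.0 (shut) to 1.0 (fully open); "finger_force": force on a finger pad.
Only numpy, scipy, OpenCV 4.12 (cv2) and the standard library are available. Lean on these libraries where they do the work, as an engineer would, in place of code of your own. Each camera call takes 0.05 s, during which the arm holds its last target. There are 200 camera calls.

## Working session

There is one attempt and no reset: what is moved stays moved. The work goes in short steps, Python scripts to look and compute and a tool call to move; the robot and the scene stay as the last step left them, time stands still between calls to the robot, and variables do not carry over. Pictures are saved under pics/ and viewed, at most 10 in all, crops included, and the job is handed in when it is done.

Besides the shell and the picture viewer there is one more tool, called in YAML: its name, and indented under it one key for each argument. jog_arm: Moves the arm, as the interface text tells. Its arguments: {"type":"object","properties":{"deltas":{"type":"string"},"gripper":{"type":"number"},"squeeze":{"type":"number"}},"required":["deltas"]}

```bash
mkdir -p pics
cat > h.py <<'E'
import numpy as np, cv2
from plant import get_state, cams, ctrl
def cam(n):
    d=cams.read_camera(n); c=d["color"]; f=c.shape[0]/2/np.tan(np.radians(d["vfov"])/2)
    K=np.array([[f,0,d["cx"]],[0,f,d["cy"]],[0,0,1.]]); R=cv2.Rodrigues(np.array(d["rvec"],float))[0]
    return c,K,R,np.array(d["tvec"],float).reshape(3)
def save(n,f):
    C=cam(n); cv2.imwrite(f"pics/{f}.png",C[0]); np.savez(f"{f}.npz",c=C[0],K=C[1],R=C[2],t=C[3]); return C
def load(f):
    d=np.load(f"{f}.npz"); return d["c"],d["K"],d["R"],d["t"]
def ray(C,uv):
    d=C[2].T@np.linalg.inv(C[1])@np.array([uv[0],uv[1],1.]); return -C[2].T@C[3], d/np.linalg.norm(d)
def onz(C,uv,z):
    o,d=ray(C,uv); return o+d*(z-o[2])/d[2]
def tri(L):
    A=np.zeros((3,3));b=np.zeros(3)
    for C,uv in L:
        o,d=ray(C,uv);P=np.eye(3)-np.outer(d,d);A+=P;b+=P@o
    x=np.linalg.solve(A,b); return x,[np.linalg.norm((np.eye(3)-np.outer(ray(C,u)[1],ray(C,u)[1]))@(x-ray(C,u)[0])) for C,u in L]
def proj(C,p):
    q=C[1]@(C[2]@np.array(p,float)+C[3]); return q[:2]/q[2]
E
python3 - <<'E'
from h import *
for n in ("scene","side","wrist"):
    C=save(n,n+"0"); print(n,-C[2].T@C[3],C[1][0,0])
a=[load(n+"0")[0] for n in ("scene","side")]
print(get_state())
E
```

```text
scene [1.09074203 0.28947211 0.86277393] 484.946568528942
side [ 0.29616072 -0.69494777  0.56424246] 380.7700505929747
wrist [0.67472339 0.07978894 0.37160917] 342.13578371499773
{'time': 0.15, 'qpos': array([-1.49970487e-01,  2.87058262e-01,  1.57784295e+00,  2.60356992e-05,
        1.27859022e+00, -1.50004720e-01]), 'dq': array([ 0.00066451, -0.00302618, -0.00404261,  0.00065124, -0.00072712,
        0.00033875]), 'joint_efforts': array([ 7.91554030e-04, -4.06602967e+01, -2.93140125e+01, -8.94972595e-05,
        3.96185191e-03, -2.97825103e-06]), 'eef_pos': array([6.74526815e-01, 1.26821843e-04, 2.49199609e-01]), 'tcp_rot': array([ 7.07097019e-01,  7.07115906e-01, -5.53437390e-04, -7.71488220e-04]), 'contact_force': array([ 0.60302916,  0.95004508, -0.30014208]), 'wrist_torque': array([0.00473724, 0.06886579, 0.02212653]), 'finger_force': 0.0, 'opening': 1.000648199639575}
```

View pics/scene0.png

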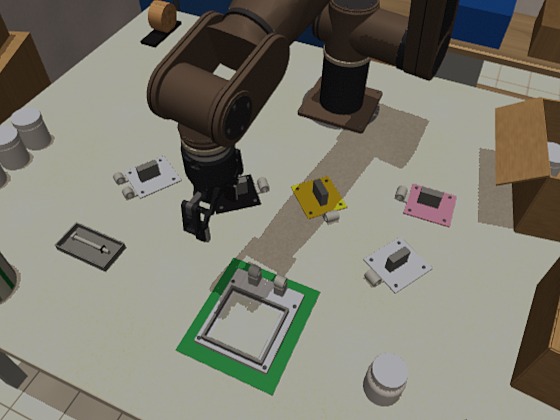

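View pics/side0.png

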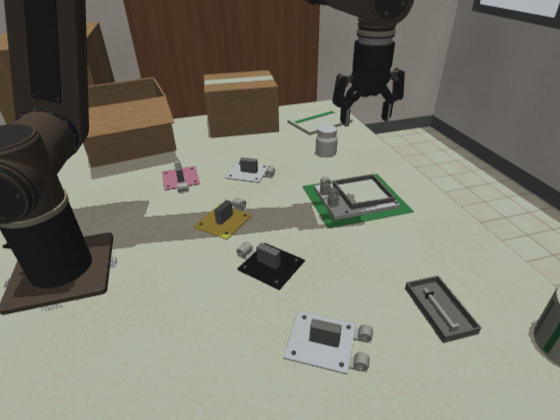

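The scene view shows the target flap (one knuckle, aluminium) at about (398,265) with its knuckle at (373,278), and the press knuckles at (254,272) and (281,284). The side view shows the same flap at (247,170) with its knuckle at (270,171), and the press knuckles at (325,185) and (334,200).

Run:
```python
from h import *
S=load("scene0");D=load("side0")
for n,a,b in [("rib",(399,255),(249,162)),("knuckle",(372,277),(270,171)),("pkA",(254,269),(325,185)),("pkB",(281,284),(334,200)),("jar",(388,370),(327,135))]:
    print(n,tri([(S,a),(D,b)]))
w=lambda p:[onz(S,p,0.005)]
for p in [(400,237),(432,263),(398,291),(363,264)]: print(w(p))
```

```text
rib (array([0.46690333, 0.28964887, 0.03542603]), [np.float64(0.002801549607069719), np.float64(0.002801549607069707)])
knuckle (array([0.52303882, 0.25474517, 0.01240385]), [np.float64(3.574335568130821e-05), np.float64(3.5743355681364874e-05)])
pkA (array([0.62316576, 0.04651203, 0.06217319]), [np.float64(0.012225978300414119), np.float64(0.012225978300414194)])
pkB (array([0.63292693, 0.08056527, 0.00930803]), [np.float64(0.019884311036225004), np.float64(0.019884311036225004)])
jar (array([0.7266985 , 0.33460845, 0.06419865]), [np.float64(0.0035793473584564413), np.float64(0.003579347358456301)])
[array([0.39260548, 0.28005474, 0.005     ])]
[array([0.43135865, 0.36046295, 0.005     ])]
[array([0.52808249, 0.31263812, 0.005     ])]
[array([0.49513108, 0.22742026, 0.005     ])]
```

Run:
```python
from h import *
S=load("scene0");D=load("side0")
A=tri([(S,(254,272)),(D,(334,200))]);B=tri([(S,(281,284)),(D,(325,186))]);print(A,B)
d=B[0]-A[0];print(np.degrees(np.arctan2(-d[0],d[1])),np.linalg.norm(d))
```

```text
(array([0.62778374, 0.0332626 , 0.0323291 ]), [np.float64(0.0036690547857138388), np.float64(0.0036690547857136644)]) (array([0.63022196, 0.09582738, 0.03506836]), [np.float64(0.001509541671582895), np.float64(0.0015095416715829666)])
-2.2317554083692053 0.06267216390604362
```

jog_arm:
  deltas: "-1 1 0 0 0 0;-1 1 0 0 0 0;-1 1 0 0 0 0;-1 1 0 0 0 0;-1 1 0 0 0 0;-1 1 0 0 0 0;-1 1 0 0 0 0;-1 1 0 0 0 0;-0.5 1 0 0 0 0;0 1 0 0 0 0;0 1 0 0 0 0;0 1 0 0 0 0;0 0 0 0 0 0;0 0 0 0 0 0"

```text
time: 1.9
eef_pos: [0.5051, 0.2399, 0.2501]
tcp_rot: [0.707, 0.707, -0.0, 0.0]
contact_force: [0.5, 1.0, -0.1]
opening: 1.002
finger_force: 0.0
```

Run:
```python
from h import *
C=save("wrist","w1"); print(-C[2].T@C[3],proj(C,(.467,.29,.045)))
```

```text
[0.50516873 0.31970541 0.37255658] [238.69451417 130.14467795]
```

View pics/w1.png

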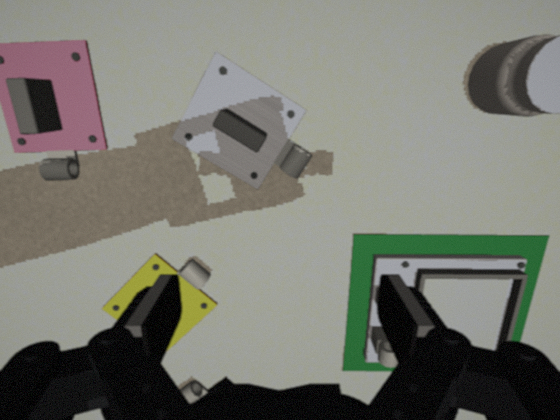

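The wrist view shows the target flap with its rib top around (240,130), its knuckle at (295,160) and plate corners near (217,53), (305,107), (259,187) and (176,133). I turn the tool by about -122° so the camera stays on the knuckle side, then look again from closer.

jog_arm:
  deltas: "-0.5 0.5 -0.5 0 0 -1;-0.5 0.5 -0.5 0 0 -1;-0.5 0.5 -0.5 0 0 -1;-0.4 0.5 -0.5 0 0 -1;0 0.5 -0.5 0 0 -1;0 0 -0.5 0 0 -1;0 0 0 0 0 -1;0 0 0 0 0 -1;0 0 0 0 0 -1;0 0 0 0 0 -1;0 0 0 0 0 -1;0 0 0 0 0 -1;0 0 0 0 0 -1;0 0 0 0 0 -1;0 0 0 0 0 -1;0 0 0 0 0 -1;0 0 0 0 0 -1;0 0 0 0 0 -1;0 0 0 0 0 -1;0 0 0 0 0 -1"

```text
time: 4.45
eef_pos: [0.4673, 0.2893, 0.1904]
tcp_rot: [0.977, -0.215, 0.0, 0.0]
contact_force: [-0.3, -0.8, -0.8]
opening: 1.001
finger_force: 0.0
```

jog_arm:
  deltas: "0 0 0 0 0 -1;0 0 0 0 0 -0.3;0 0 0 0 0 0"

```text
time: 4.82
eef_pos: [0.4672, 0.2896, 0.1904]
tcp_rot: [0.961, -0.276, 0.0, 0.0]
contact_force: [-0.6, -0.0, 0.4]
opening: 0.996
finger_force: 0.0
```

Run:
```python
from h import *
C=save("wrist","w2"); print(-C[2].T@C[3],proj(C,(.467,.29,.045)),get_state()["qpos"],get_state()["eef_pos"])
```

```text
[0.53516821 0.24663114 0.31289537] [278.25762837 200.76013012] [ 3.70663388e-01  6.92869024e-02  1.93974053e+00 -5.72999219e-05
  1.13252300e+00  2.50008869e+00] [0.4670978  0.28976545 0.19034997]
```

View pics/w2.png

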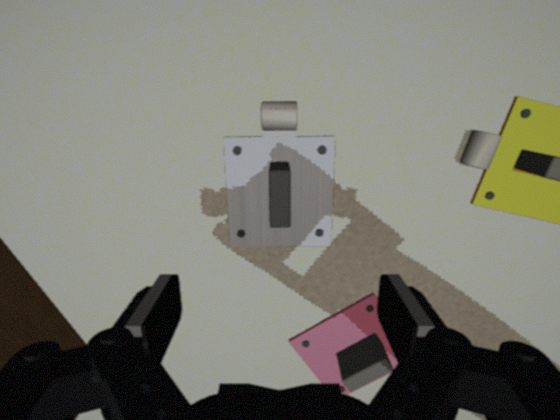

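The second wrist view has the flap nearly upright in the image: plate holes at (237,150), (322,150), (241,233) and (319,233), knuckle at (279,115), rib at (280,195).

Run:
```python
from h import *
W=[load("w1"),load("w2")]
def dark(C,uv,r=7):
    g=cv2.cvtColor(C[0],cv2.COLOR_BGR2GRAY).astype(float);u,v=uv
    for _ in range(3):
        y,x=np.mgrid[int(v)-r:int(v)+r+1,int(u)-r:int(u)+r+1];p=g[y,x]
        w=np.clip(np.median(p)-25-p,0,60);u,v=(w*x).sum()/w.sum(),(w*y).sum()/w.sum()
    return u,v
h1=[dark(W[0],p) for p in [(291,114),(254,175),(223,70),(186,137)]]
h2=[dark(W[1],p) for p in [(237,150),(322,150),(241,233),(319,233)]]
P=[]
for a,b in zip(h1,h2):
    x,e=tri([(W[0],a),(W[1],b)]);P.append(x);print(np.round(a,1),np.round(b,1),x.round(4),np.round(e,4),onz(W[1],b,.005).round(4))
P=np.array(P);d=P[:2].mean(0)-P[2:].mean(0);l=P[0]+P[2]-P[1]-P[3]
print("holes centre",P.mean(0),"yaw",np.arctan2(d[1],d[0]),np.arctan2(-l[0],l[1]),np.linalg.norm(d),np.linalg.norm(l)/2)
Q=np.array([onz(W[1],b,.005) for b in h2]);d=Q[:2].mean(0)-Q[2:].mean(0);l=Q[0]+Q[2]-Q[1]-Q[3]
print("w2 plane",Q.mean(0),np.arctan2(d[1],d[0]),np.arctan2(-l[0],l[1]))
# upscaled crops for corners
a=cv2.resize(W[0][0][85:185,195:330],None,fx=5,fy=5,interpolation=cv2.INTER_CUBIC)[:, :400*2]
b=cv2.resize(W[1][0][90:190,225:335],None,fx=5,fy=5,interpolation=cv2.INTER_CUBIC)
b=cv2.resize(W[1][0][90:250,220:340],None,fx=3.2,fy=3.2,interpolation=cv2.INTER_CUBIC)
a=cv2.resize(W[0][0][90:190,205:325],None,fx=3.3,fy=3.3,interpolation=cv2.INTER_CUBIC)
o=np.zeros((520,800,3),np.uint8);o[:a.shape[0],:a.shape[1]]=a;o[:b.shape[0],400:400+b.shape[1]]=b;cv2.imwrite("pics/crop1.png",o)
```

```text
[290.4 113.7] [236.8 150.1] [0.5166 0.303  0.0038] [0.0001 0.0001] [0.5167 0.3028 0.005 ]
[253.6 175. ] [321.6 149.5] [0.4767 0.2381 0.0042] [0.0001 0.0001] [0.4768 0.2381 0.005 ]
[222.6  70.3] [240.7 233. ] [0.4484 0.3448 0.0047] [0. 0.] [0.4485 0.3447 0.005 ]
[188.  135.7] [318.7 232.1] [0.4079 0.2804 0.002 ] [0.0001 0.0001] [0.4092 0.2801 0.005 ]
holes centre [0.46240906 0.29158074 0.00368808] yaw -0.5502998202376806 -0.556090476887767 0.08038878050620882 0.07611423450382122
w2 plane [0.46282068 0.29144055 0.005     ] -0.5532364337560203 -0.5494995080030091
```

View pics/crop1.png

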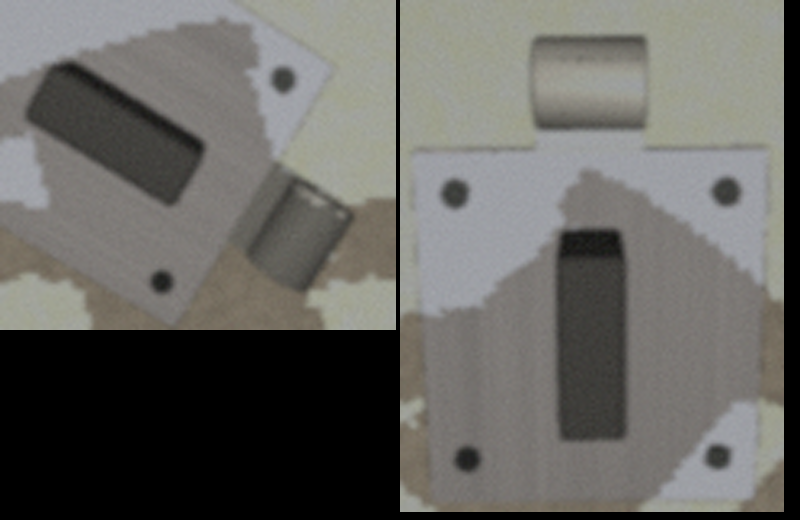

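The crops show the rib's top face centred near (239,131) in w1 and (280,199) in w2. The knuckle is the single one, in line with the rib.

Run:
```python
from h import *
W=[load("w1"),load("w2")]
print(tri([(W[0],(238.9,131.2)),(W[1],(279.9,199))]), onz(W[1],(279.9,199),.045))
c=[onz(W[1],p,.045) for p in [(269.1,170.3),(290.3,170.6),(269.7,227.5),(290.6,227.5)]]
print(np.mean(c,0),np.linalg.norm(c[0]-c[1]),np.linalg.norm(c[0]-c[2]))
d=c[0]+c[1]-c[2]-c[3];print(np.arctan2(d[1],d[0]))
s=get_state();from scipy.spatial.transform import Rotation as R
M=R.from_quat(s["tcp_rot"]).as_matrix();print(s["eef_pos"],np.arctan2(M[1,0],M[0,0]))
```

```text
(array([0.46668081, 0.28866071, 0.04132223]), [np.float64(5.520518939196747e-05), np.float64(5.520518939186742e-05)]) [0.46755907 0.28806682 0.045     ]
[0.46700326 0.28838358 0.045     ] 0.016847017779465148 0.04869310059887318
-0.5512022858435282
[0.4670978  0.28976545 0.19034997] -0.558604656306993
```

jog_arm:
  deltas: "0 -0.06 -1 0 0 0.07;0 0 -1 0 0 0;0 0 -1 0 0 0;0 0 -1 0 0 0;0 0 -1 0 0 0;0 0 -1 0 0 0;0 0 -1 0 0 0;0 0 -0.6 0 0 0;0 0 -0.3 0 0 0;0 0 0 0 0 0;0 0 0 0 0 0"
  gripper: 1

```text
time: 6.25
eef_pos: [0.4676, 0.2891, 0.0331]
tcp_rot: [0.962, -0.273, 0.001, -0.0]
contact_force: [-0.4, -0.2, 0.1]
opening: 0.992
finger_force: 0.0
```

jog_arm:
  deltas: "0 0 0 0 0 0;0 0 0 0 0 0;0 0 0 0 0 0;0 0 0 0 0 0;0 0 0 0 0 0"
  gripper: 0
  squeeze: 60

```text
time: 6.88
eef_pos: [0.4673, 0.2889, 0.0326]
tcp_rot: [0.962, -0.273, 0.0, -0.0]
contact_force: [0.0, -0.3, 0.8]
opening: 0.203
finger_force: 59.1
```

jog_arm:
  deltas: "0 0 0.4 0 0 0;0 0 0.8 0 0 0;0 0 1 0 0 0;0 0 1 0 0 0;0 0 1 0 0 0;0 0 1 0 0 0;0 0 0.7 0 0 0;0 -0.5 0 0 0 0.5;0.3 -1 0 0 0 0.5;0.3 -1 0 0 0 0.5;0.3 -1 0 0 0 0.5;0.3 -1 0 0 0 0.5;0.3 -1 0 0 0 0.5;0.3 -1 0 0 0 0.5;0.3 -1 0 0 0 0.5;0.3 -1 0 0 0 0.5;0.3 -1 0 0 0 0.5;0 -1 0 0 0 0.3;0 -0.6 0 0 0 0;0 0 0 0 0 0"

```text
time: 9.38
eef_pos: [0.5209, 0.0664, 0.1505]
tcp_rot: [1.0, -0.012, -0.0, -0.0]
contact_force: [0.9, 0.7, -2.3]
opening: 0.202
finger_force: 58.7
```

Run:
```python
from h import *
C=save("wrist","w3"); print(-C[2].T@C[3],get_state()); save("side","side1");save("scene","scene1")
```

```text
[0.60110324 0.06393646 0.27297089] {'time': 9.425, 'qpos': array([-6.58100761e-02,  6.40637805e-02,  2.02539471e+00,  4.79881593e-04,
        1.05225885e+00,  1.52801776e+00]), 'dq': array([ 0.01410074,  0.00409368, -0.00171132,  0.00288534, -0.00237672,
        0.00023465]), 'joint_efforts': array([-3.96431582e-01, -2.99691278e+01, -2.73617595e+01, -2.70251225e-02,
       -1.78179040e-02, -6.05753376e-03]), 'eef_pos': array([0.52085316, 0.06688813, 0.15040155]), 'tcp_rot': array([ 9.99932294e-01, -1.16344242e-02, -5.09456825e-05, -2.11468268e-04]), 'contact_force': array([-0.32873995,  0.04727282, -2.40339796]), 'wrist_torque': array([ 0.00827799,  0.05601558, -0.03539114]), 'finger_force': 58.67063820362091, 'opening': 0.20085438501179503}
```

View pics/w3.png

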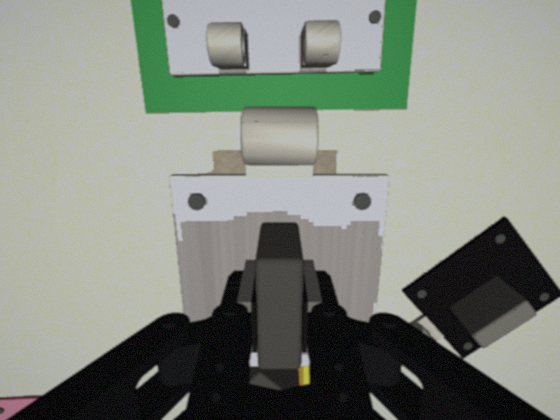

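The view shows the held flap's knuckle at (280,135), its front holes at (197,201) and (362,201), and the press knuckles at (227,45) and (321,43), with the gap straight ahead. I move forward for a second view.

jog_arm:
  deltas: "0.5 0 0 0 0 0;0.7 0 0 0 0 0;0.5 0 0 0 0 0;0 0 0 0 0 0;0 0 0 0 0 0"

```text
time: 10.15
eef_pos: [0.5548, 0.0669, 0.15]
tcp_rot: [1.0, -0.011, -0.0, -0.0]
contact_force: [0.7, -0.7, -1.7]
opening: 0.197
finger_force: 58.7
```

Run:
```python
from h import *
C=save("wrist","w4"); print(-C[2].T@C[3],get_state()["eef_pos"],get_state()["tcp_rot"]); S=save("side","side2");Q=save("scene","scene2")
a=cv2.resize(load("w3")[0][10:215,160:400],None,fx=1.66,fy=1.66,interpolation=cv2.INTER_CUBIC)
b=cv2.resize(C[0][0:240,160:400],None,fx=1.66,fy=1.66,interpolation=cv2.INTER_CUBIC)
p=(.630,.066,.06)
o=np.zeros((600,800,3),np.uint8);o[:a.shape[0],:a.shape[1]]=a;o[:b.shape[0],400:400+b.shape[1]]=b[:,:400]
for X,x0 in((S,0),(Q,400)):
    u,v=proj(X,p).astype(int);print(u,v)
    k=X[0][v-30:v+19,u-65:u+35];k=cv2.resize(k,None,fx=4,fy=4,interpolation=cv2.INTER_CUBIC);o[404:600,x0:x0+400]=k
cv2.imwrite("pics/crop2.png",o)
```

```text
[0.63512944 0.06458193 0.27245372] [0.5546519  0.0668558  0.15002769] [ 9.99938358e-01 -1.10949391e-02 -4.26974231e-04 -1.75514041e-05]
329 183
266 272
```

View pics/crop2.png

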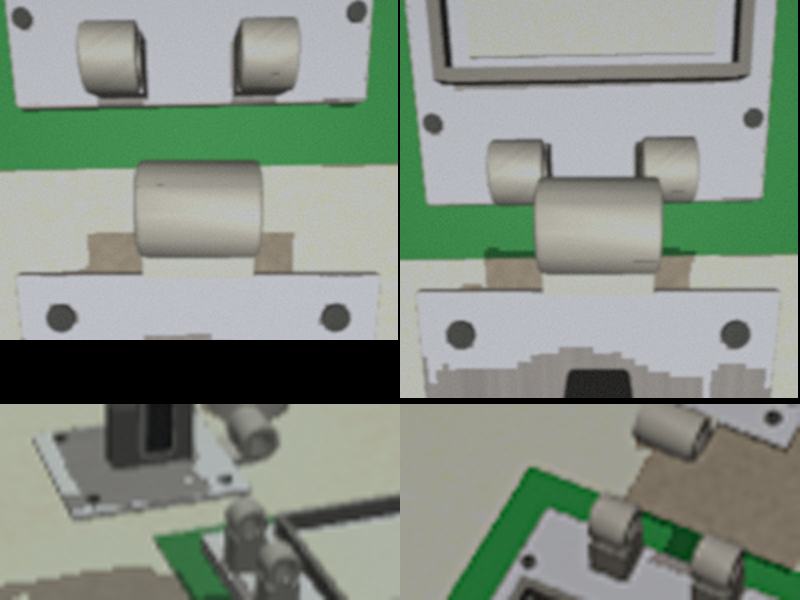

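The crops show both press knuckles with the gap open, and the press plate's front corners and holes in both views. The flap knuckle is centred on the gap. Next I refine these to sub-pixel and triangulate.

```bash
cat >> h.py <<'E'
def edge(C,p,q,w=4,ch=None,n=None):
    "sub-pixel edge line near p-q: returns its refined ends"
    p,q=np.array(p,float),np.array(q,float);t=(q-p)/np.linalg.norm(q-p);nn=np.array([-t[1],t[0]])
    g=cv2.GaussianBlur(C[0] if ch is None else C[0][:,:,ch],(0,0),1).astype(np.float32)
    if ch is None: g=g.mean(2).astype(np.float32)
    s=np.arange(-w,w+.01,.25);L=np.linspace(.1,.9,40);o=[]
    for l in L:
        c=p+l*(q-p);pts=(c+s[:,None]*nn).astype(np.float32)
        pr=cv2.remap(g,pts[None,:,0],pts[None,:,1],cv2.INTER_LINEAR)[0];G=np.abs(np.gradient(pr));G=np.where(G>.5*G.max(),G,0);o.append((G*s).sum()/G.sum())
    o=np.array(o);k=np.abs(o-np.median(o))<1;f=np.polyfit(L[k],o[k],1)
    return p+np.polyval(f,0)*nn,q+np.polyval(f,1)*nn
def mid(a,b): return (a+b)/2
def inter(l,m):
    return np.cross(np.cross([*l[0],1],[*l[1],1]),np.cross([*m[0],1],[*m[1],1]))
E
cat > m.py <<'E'
from h import *
A,B=load("w3"),load("w4")
c3=lambda x,y:(160+x/1.66,10+y/1.66); c4=lambda x,y:(160+x/1.66,y/1.66)
# front edge of press plate (z 14): use blue/red channel (green mat -> white)
e3=[edge(A,c3(17,106),c3(80,105),ch=2),edge(A,c3(160,104),c3(230,103),ch=2),edge(A,c3(305,102),c3(368,101),ch=2)]
e4=[edge(B,c4(28,203),c4(85,202),ch=2),edge(B,c4(302,198),c4(365,197),ch=2)]
for C,e,s in((A,e3,"w3"),(B,e4,"w4")):
    for a,b in e: print(s,a.round(1),b.round(1),onz(C,a,.014).round(4),onz(C,b,.014).round(4))
# side edges of plate
l3=edge(A,c3(17,106),c3(9,30),ch=2);r3=edge(A,c3(368,101),c3(373,40),ch=2)
l4=edge(B,c4(28,203),c4(14,90),ch=2);r4=edge(B,c4(365,197),c4(372,130),ch=2)
def cor(l,e):
    v=inter(l,e);return v[:2]/v[2]
K={}
for n,ls,f in(("L",(l3,l4),0),("R",(r3,r4),-1)):
    p=cor(ls[0],e3[f]);q=cor(ls[1],e4[f]);x,er=tri([(A,p),(B,q)]);print("corner",n,p.round(1),q.round(1),x.round(4),np.round(er,4),onz(A,p,.014).round(4),onz(B,q,.014).round(4));K[n]=(onz(A,p,.014)+onz(B,q,.014))/2
d=K["L"]-K["R"];yaw=np.arctan2(-d[0],d[1]);m=(K["L"]+K["R"])/2
print("width",np.linalg.norm(d),"yaw",yaw,"bore",m[:2]+.014*np.array([np.cos(yaw),np.sin(yaw)]))
# press and flap knuckle axis, from the tangent planes (top/bottom silhouette)
def axis(C,lo,hi,r=.012,zax=None):
    N=[]
    for e in(lo,hi):
        o,d1=ray(C,e[0]);_,d2=ray(C,e[1]);n=np.cross(d1,d2);n/=np.linalg.norm(n);N.append(n)
    a=np.cross(N[0],N[1]);a/=np.linalg.norm(a);half=np.arccos(np.clip(abs(N[0]@N[1]),-1,1))/2
    mv=N[0]-N[1] if N[0]@N[1]>0 else N[0]+N[1]
    bp=mv/np.linalg.norm(mv)  # along the bisector or normal
    bn=(N[0]+N[1]) if N[0]@N[1]>0 else (N[0]-N[1]);bn/=np.linalg.norm(bn)
    v=np.cross(a,bn);v*=-np.sign(v[2]);return o,bn,v,r/np.sin(half),a
for C,c,s in((A,c3,"w3"),(B,c4,"w4")):
    lo,hi=((140,257),(255,257)),((142,161),(255,161))
    if s=="w4": lo,hi=((540,273),(655,273)),((542,179),(655,179)); lo,hi=[[(x-400,y) for x,y in k] for k in(lo,hi)]
    lo,hi=edge(C,c(*lo[0]),c(*lo[1])),edge(C,c(*hi[0]),c(*hi[1]))
    o,bn,v,D,a=axis(C,lo,hi);print(s,"flap axis",(o+D*v).round(4),"dir",a.round(4),np.array(lo+hi).round(1).tolist())
    P=(o+D*v); 
    u=((134,185,134,235),(262,185,262,235)) if s=="w3" else((136,205,136,250),(262,205,262,250))
    E=[edge(C,c(*k[:2]),c(*k[2:])) for k in u]; print("  flap knuckle ends u",[np.mean([q[0] for q in k]).round(1) for k in E])
H=[(A,(197,201)),(A,(362,201))]
# press knuckles: seen in w3
for s,ks in(("w3",((82,136),(242,297))),):
    for x0,x1 in ks:
        hi=edge(A,c3(x0+5,21 if x0<200 else 18),c3(x1-8,21 if x0<200 else 18));lo=edge(A,c3(x0+5,95 if x0<200 else 92),c3(x1-8,95 if x0<200 else 92))
        o,bn,v,D,a=axis(A,lo,hi);t=(.05-o[2])/v[2];print("press knuckle x at z50",(o+v*t).round(4),"free",(o+D*v).round(4),a.round(3))
E
python3 m.py
```

```text
w3 [170.3  74.7] [208.2  73.7] [0.6177 0.1404 0.014 ] [0.6177 0.1136 0.014 ]
w3 [256.4  72.7] [298.6  72.3] [0.6175 0.0796 0.014 ] [0.617  0.0499 0.014 ]
w3 [343.7  70.9] [381.7  70.4] [0.6171 0.0181 0.014 ] [ 0.6169 -0.0085  0.014 ]
w4 [176.9 123.3] [211.2 122.3] [0.618  0.1401 0.014 ] [0.6181 0.1148 0.014 ]
w4 [342.  120.8] [379.9 119.1] [0.617  0.0189 0.014 ] [ 0.6176 -0.0088  0.014 ]
corner L [169.4  74.8] [175.6 123.3] [0.6178 0.1418 0.0112] [0. 0.] [0.6177 0.141  0.014 ] [0.618 0.141 0.014]
corner R [380.   70.4] [377.8 119.2] [ 0.6172 -0.0088  0.0087] [0. 0.] [ 0.6169 -0.0073  0.014 ] [ 0.6176 -0.0073  0.014 ]
width 0.14832784388819512 yaw -0.004260636447882118 bore [0.63152956 0.06678089]
w3 flap axis [0.5842 0.0515 0.1228] dir [-0.0028 -0.9965  0.0831] [[244.3, 165.5], [313.6, 165.1], [245.5, 109.4], [313.6, 108.0]]
  flap knuckle ends u [np.float64(239.9), np.float64(317.2)]
w4 flap axis [0.6198 0.0737 0.1287] dir [-0.0288 -0.9978 -0.0605] [[244.3, 165.4], [313.6, 165.0], [245.5, 105.6], [313.6, 105.9]]
  flap knuckle ends u [np.float64(241.2), np.float64(317.0)]
press knuckle x at z50 [0.6282 0.014  0.05  ] free [0.625  0.0198 0.0761] [-0.055 -0.976  0.212]
press knuckle x at z50 [0.6306 0.1009 0.05  ] free [0.6279 0.0976 0.0702] [ 0.015 -0.987 -0.162]
```

jog_arm:
  deltas: "0.3 0 -0.5 0 0 0.18;0.28 0 -0.8 0 0 0;0 0 -0.7 0 0 0;0 0 -0.6 0 0 0;0 0 0 0 0 0;0 0 0 0 0 0"

```text
time: 11.05
eef_pos: [0.5668, 0.0669, 0.0985]
tcp_rot: [1.0, -0.002, 0.0, 0.0]
contact_force: [0.6, 0.0, -2.1]
opening: 0.2
finger_force: 58.7
```

Run:
```python
from h import *
C=save("wrist","w5"); print(-C[2].T@C[3],get_state()["eef_pos"],get_state()["tcp_rot"]); S=save("side","side3");Q=save("scene","scene3")
b=cv2.resize(C[0][20:190,150:410],None,fx=2.3,fy=2.3,interpolation=cv2.INTER_CUBIC)
p=(.630,.066,.06)
o=np.zeros((600,800,3),np.uint8);o[:b.shape[0],:b.shape[1]]=b
for X,x0 in((S,0),(Q,400)):
    u,v=proj(X,p).astype(int);print(u,v)
    k=X[0][v-32:v+18,u-65:u+35];k=cv2.resize(k,None,fx=4,fy=4,interpolation=cv2.INTER_CUBIC);o[400:600,x0:x0+400]=k
cv2.imwrite("pics/crop3.png",o)
```

```text
[0.64699149 0.0659946  0.22110919] [0.56706548 0.06681807 0.09895134] [ 9.99997627e-01 -2.08490646e-03  6.31969072e-04  2.47186166e-05]
329 183
266 272
```

View pics/crop3.png

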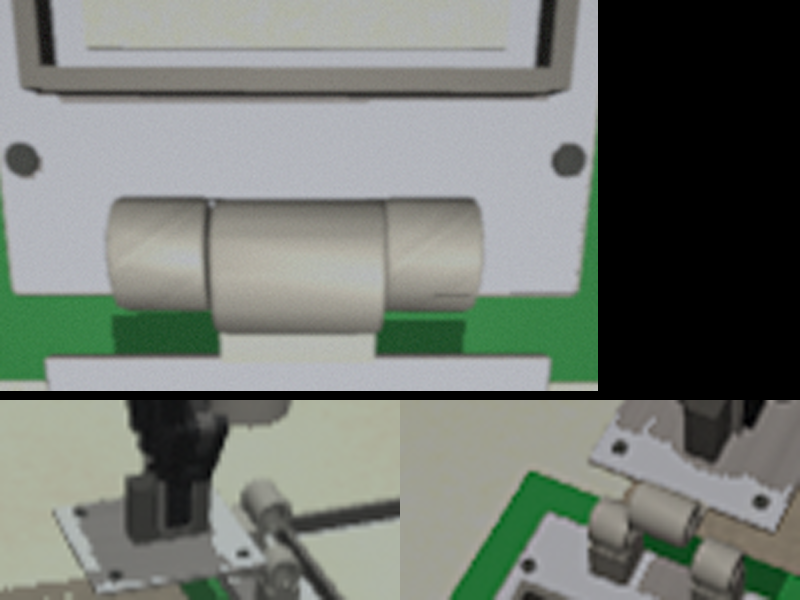

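The flap knuckle now hangs directly above the gap: flap 211–385 and press outer faces 107–482 in crop columns, so I need about 0.7 mm towards +y. The side and scene insets agree. I compute x.

```bash
cat > m2.py <<'E'
from h import *
def ax(C,u,vlo,vhi,z=None,r=.012):
    o,d1=ray(C,(u,vlo));_,d2=ray(C,(u,vhi));v=d1+d2;v/=np.linalg.norm(v)
    D=r/np.sin(np.arccos(d1@d2)/2); 
    return (o+v*D).round(4), None if z is None else (o+v*(z-o[2])/v[2]).round(4)
def rows(C,u0,u1,v,w=4):
    e=edge(C,(u0,v),(u1,v),w=w);return (e[0][1]+e[1][1])/2
E
python3 - <<'E'
from m2 import *
C=load("w5");c=lambda x,y:(150+x/2.3,20+y/2.3);print(C[1])
for n,x0,x1,hi,lo,z in(("L",120,195,198,308,.05),("F",225,372,200,332,.0783),("R",395,470,198,308,.05)):
    a,b=rows(C,c(x0,0)[0],c(x1,0)[0],c(0,hi)[1],3),rows(C,c(x0,0)[0],c(x1,0)[0],c(0,lo)[1],3)
    print(n,round((a-20)*2.3,1),round((b-20)*2.3,1),*ax(C,c((x0+x1)/2,0)[0],b,a,z))
# flap plate front edge & holes, neck
for x,y,z in((45,357,.071),(550,357,.071),(211,260,.0885),(385,260,.0885),(107,250,.06),(482,250,.06),(22,159,.014),(568,159,.014),(12,294,.014),(580,294,.014)):print(x,onz(C,c(x,y),z).round(4))
E
```

```text
[[342.13578371   0.         279.0502025 ]
 [  0.         342.13578371 209.43489535]
 [  0.           0.           1.        ]]
L 194.7 307.8 [0.6315 0.0965 0.0454] [0.6319 0.0957 0.05  ]
F 196.9 334.3 [0.6317 0.0658 0.0776] [0.6317 0.0658 0.0783]
R 195.8 305.4 [0.6309 0.0355 0.0397] [0.6318 0.0372 0.05  ]
45 [0.6139 0.1151 0.071 ]
550 [0.6135 0.0169 0.071 ]
211 [0.634  0.0802 0.0885]
385 [0.6339 0.0515 0.0885]
107 [0.6333 0.104  0.06  ]
482 [0.6329 0.029  0.06  ]
22 [0.6515 0.1342 0.014 ]
568 [ 0.6508 -0.0014  0.014 ]
12 [0.6182 0.1406 0.014 ]
580 [ 0.6175 -0.0079  0.014 ]
```

jog_arm:
  deltas: "0 0.03 0 0 0 0;0 0 -0.3 0 0 0;0 0 -0.4 0 0 0;0 0 -0.4 0 0 0;0 0 -0.3 0 0 0;0 0 0 0 0 0;0 0 0 0 0 0;0 0 0 0 0 0"

```text
time: 12.2
eef_pos: [0.5669, 0.0674, 0.0707]
tcp_rot: [1.0, -0.002, 0.0, 0.0]
contact_force: [0.5, -0.3, -1.4]
opening: 0.201
finger_force: 58.7
```

Run:
```python
from h import *
C=save("wrist","w6"); s=get_state();print(s["eef_pos"],s["tcp_rot"],s["contact_force"],s["finger_force"]); S=save("side","side4");Q=save("scene","scene4")
b=cv2.resize(C[0][20:190,150:410],None,fx=2.3,fy=2.3,interpolation=cv2.INTER_CUBIC)
p=(.630,.066,.06)
o=np.zeros((600,800,3),np.uint8);o[:b.shape[0],:b.shape[1]]=b
for X,x0 in((S,0),(Q,400)):
    u,v=proj(X,p).astype(int)
    k=X[0][v-24:v+16,u-50:u+30];k=cv2.resize(k,None,fx=5,fy=5,interpolation=cv2.INTER_CUBIC);o[400:600,x0:x0+400]=k
cv2.imwrite("pics/crop4.png",o)
```

```text
[0.56690154 0.06742747 0.07074279] [ 9.99997756e-01 -2.07753623e-03  4.13449640e-04  2.68331463e-05] [ 0.59404163 -0.0979891  -1.84617497] 58.6888325214386
```

View pics/crop4.png

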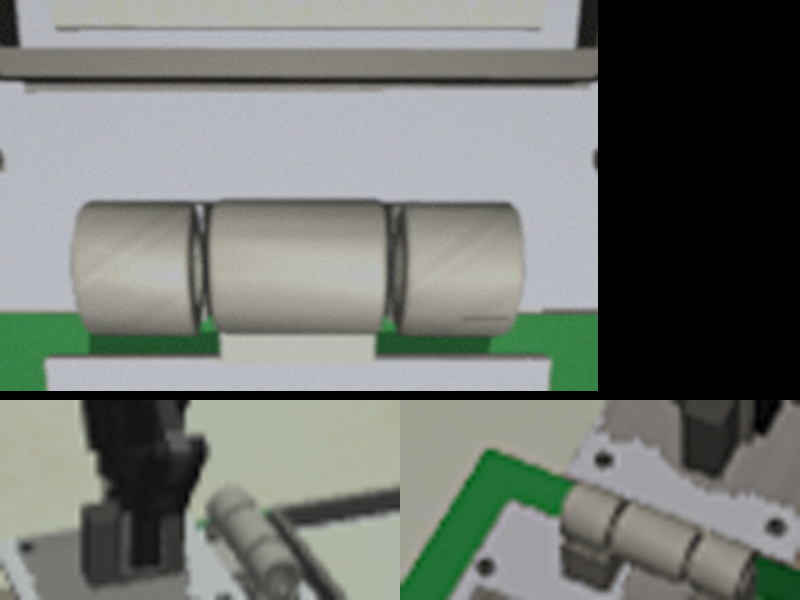

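All three knuckles are in line with even gaps. I check the offsets numerically before handing in.

Run:
```python
from m2 import *
C=load("w6");c=lambda x,y:(150+x/2.3,20+y/2.3)
for n,x0,x1,hi,lo in(("L",95,185,202,333),("F",225,372,200,332),("R",410,505,203,333)):
    a,b=rows(C,c(x0,0)[0],c(x1,0)[0],c(0,hi)[1],3),rows(C,c(x0,0)[0],c(x1,0)[0],c(0,lo)[1],3)
    print(n,round((a-20)*2.3,1),round((b-20)*2.3,1),*ax(C,c((x0+x1)/2,0)[0],b,a,.05))
for x,z in((75,.055),(208,.06),(388,.06),(522,.055)):print(x,onz(C,c(x,265),z).round(4))
# scene & side: knuckle-row silhouettes (top/bottom lines per knuckle) in 5x insets
p=(.630,.066,.06)
from h import edge
for nm,seg in(("scene4",{"A":((575,487),(620,503)),"F":((628,503),(690,530)),"B":((705,535),(745,550))}),):
    Q=load(nm);u,v=proj(Q,p).astype(int)
    for k,(a,b) in seg.items():
        g=lambda q:(u-50+(q[0]-400)/5,v-24+(q[1]-400)/5)
        e=edge(Q,g(a),g(b),w=3);print(nm,k,np.round(e,2).tolist())
```

```text
L 199.2 332.1 [0.6314 0.0957 0.0451] [0.6319 0.0947 0.05  ]
F 196.9 334.3 [0.6318 0.0664 0.0499] [0.6318 0.0664 0.05  ]
R 200.8 333.1 [0.6308 0.0368 0.0446] [0.6314 0.0379 0.05  ]
75 [0.6328 0.105  0.055 ]
208 [0.6332 0.0814 0.06  ]
388 [0.6331 0.0515 0.06  ]
522 [0.6324 0.0278 0.055 ]
scene4 A [[251.75, 263.3], [260.68, 266.7]]
scene4 F [[262.3, 266.98], [274.84, 272.08]]
scene4 B [[277.58, 273.45], [285.68, 276.19]]
```

Run:
```python
from m2 import *
c=lambda x,y:(150+x/2.3,20+y/2.3)
def col(C,x,y0=240,y1=290,w=3):
    e=edge(C,c(x,y0),c(x,y1),w=w);return ((e[0][0]+e[1][0])/2-150)*2.3
for n,xs in(("w5",(108,211,385,482)),("w6",(73,208,388,523))):
    C=load(n);u=[col(C,x,235,275) for x in xs];o=-C[2].T@C[3]
    f=lambda a,b,L:o[2]-342.136*2.3*L/(b-a)
    print(n,np.round(u,1),"press crest z",f(u[0],u[3],.076),"flap crest z",f(u[1],u[2],.030),"cam",o.round(4),"mid",(u[0]+u[3])/2,(u[1]+u[2])/2, "zaxis",C[2][2].round(3))
# dark mean-profile down the rows, w6
C=load("w6");g=cv2.cvtColor(C[0],cv2.COLOR_BGR2GRAY).astype(float)
for x0,x1 in((95,185),(225,372),(410,505)):
    a,b=int(c(x0,0)[0]),int(c(x1,0)[0]);print(g[102:116,a:b].mean(1).astype(int),g[156:172,a:b].mean(1).astype(int))
for nm in("side4",):
    Q=load(nm);u,v=proj(Q,(.6315,.0667,.05));print(u,v,[proj(Q,(.6315,.0667+y,.062)).round(1) for y in(-.028,0,.028)])
    g=cv2.cvtColor(Q[0],cv2.COLOR_BGR2GRAY).astype(float)
    # profile perpendicular to the axis at 3 places along it: find top silhouette
    for y in(-.030,-.024,-.010,0,.010,.024,.030):
        a=proj(Q,(.6315,.0667+y,.050));b=proj(Q,(.6315,.0667+y,.080));t=np.linspace(0,1,61);pts=(a+t[:,None]*(b-a)).astype(np.float32)
        pr=cv2.remap(cv2.GaussianBlur(g,(0,0),.7).astype(np.float32),pts[None,:,0],pts[None,:,1],cv2.INTER_LINEAR)[0];G=np.abs(np.gradient(pr));k=slice(8,50);G=G[k];i=np.where(G>.5*G.max(),G,0);print(y,"sil z mm",round(50+30*((i*t[k]).sum()/i.sum()),2))
```

```text
w5 [103.8 209.4 385.  483.4] press crest z 0.0635769736460548 flap crest z 0.08666735019777944 cam [0.647  0.066  0.2211] mid 293.5880197432504 297.2247214305399 zaxis [-0.313  0.002 -0.95 ]
w6 [ 68.7 207.7 385.  524.2] press crest z 0.06202892163767873 flap crest z 0.06022078213266044 cam [0.6471 0.0666 0.1933] mid 296.4636957575727 296.3560895566878 zaxis [-0.312  0.002 -0.95 ]
[186 186 187 186 169 121  84  87  99 109 118 122 125 128] [142 137 132 127 121 116 110 104  94  78  67  64  64  64  64  63]
[187 187 187 173 133  93  87  99 111 118 122 126 131 136] [143 137 132 126 121 115 108 100 103 138 175 187 186 186 186 186]
[185 186 186 186 178 147 100  84  96 109 117 123 125 129] [142 134 124 124 122 117 111 106  99  86  72  67  69  69  69  69]
329.39538859859397 186.43101074046075 [array([333.9, 188. ]), array([329.7, 182.4]), array([325.6, 177. ])]
-0.03 sil z mm 62.82
-0.024 sil z mm 66.27
-0.01 sil z mm 68.18
0 sil z mm 70.99
0.01 sil z mm 68.49
0.024 sil z mm 62.83
0.03 sil z mm 60.83
```

Run:
```python
from h import *
s=get_state();print(s["time"],s["eef_pos"],s["contact_force"],s["finger_force"]);print(ctrl.sign_off())
```

```text
12.35 [0.56679055 0.06744158 0.07063296] [ 0.82927176  0.78212253 -3.11102281] 58.688836097717285
the job is handed in; nothing more can be done
None
```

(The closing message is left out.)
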